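# Slide the spare filter into the lower crate and shut its door

## Robot

A 6-joint arm with a two-finger parallel gripper is mounted at the origin on the work surface. World frame = base frame: x ahead of the robot, y to its left, z up, the work surface at z = 0. Lengths are in m, angles in degrees, forces in N, time in s.
With the tool pointing down it reaches from about 0.25 to 0.725 m from the base axis. Payload 9.7 kg.
Tool frame: the origin (TCP) lies midway between the tips of the shut fingers; the grasp point (between the pads) lies bot.hold_point_z behind it (bot.hold_point_z is the distance from the TCP to the grasp point, in m); z points along the fingers, y is the line along which they close (so a half turn about z gives the same grasp; the last joint's range is limited). The gripper opens to 85 mm and grips with 20 to 120 N. Pads are 22 mm wide; open, the fingers measure 114 mm over their backs; the gripper's body (76 mm by 85 mm) begins 54 mm behind the grasp point. The pads swing forward as they close: fully open they stand 13 mm farther back than shut.
Start: joints at [-73.912, 4.979, 10.078, 95.1, 0, 90], TCP at [0.152, -0.528, 0.231] pointing down, gripper open.
Joint ranges: [-179.16, 179.16], [-48.56, 103.87], [-65.8, 70.77], [-126.05, 130.52], [-82.76, 87.17], [-180, 180]. Speed limits (degrees/s): [127.2, 127.2, 147.25, 180, 180, 180].

## Interface

Orientations are given as [roll, pitch, yaw] about the fixed x, y, z axes, in that order (R = Rz(yaw) Ry(pitch) Rx(roll)).
In Python, from workcell import bot, camera, camera_model, ticket gives the robot as it stands.
- The arm moves only by the tool send_rows, never from a script. Its argument "targets" is text: rows parted by semicolons, each of 5 numbers parted by spaces: the shift along the tool's x, y, z in mm, then the turn about the tool's z in degrees, then the closure in counts, from 0 (fully open) to 255 (shut). A call has 1 to 20 rows; each row is the pose to reach, as a shift and turn from the pose commanded when the call began, along the tool's axes at that moment; what a row does not reach only later rows make up. A row lasts 1/8 s, in which the tool goes at most 62.5 mm and 10.7 degrees, less where a joint would pass 70% of its speed; a pose out of reach is approached as far as the arm can. A call with a gripper value outside its range is refused whole. The fingers move at their own pace and stop on an object; "newtons" is the grip in N (left out, the last holds). Time passes only in rows, so rows that repeat a pose let the fingers close. It gives the time, the measured TCP pose, the force, the opening and the grip force at its end, in the units of the state.
- bot.get_obs(): the state, without advancing time (a new reading comes with each control period).
- camera(name): name is "side" or "top"; returns the picture (400x640x3 uint8, blue, green, red); there is no depth.
- camera_model(name): a dict with "K" (3x3 intrinsics, pixels), "pose" (4x4, takes a point from camera to world coordinates). Camera axes: x right, y down, z forward; pixel columns grow to the right and rows downward; lengths in m; the calibration is good to about 2 mm. A picture is of the moment at which its call begins. camera_model takes no time and is no camera call.
- ticket.job_done(): hands the job in; it is judged then, once.
The state is a dict: "time": time; "q": joint angles; "qd": joint speeds; "joint_efforts": joint torques, N m; "ee_pos": TCP position; "tcp_rot": TCP orientation; "wrist_force": force on the tool from outside, world axes, zero at the start; "torque": the same for the moment, N m; "opening": finger opening in m; "grasp_force": force on a finger pad.
Only numpy, scipy, OpenCV 4.12 (cv2) and the standard library are available. Lean on these libraries where they do the work, as an engineer would, in place of code of your own. Each camera call takes 0.05 s, during which the arm holds its last target. There are 200 camera calls.

## Task

Put the spare filter away: without lifting it off the counter, push the grey pleated filter through the open front of the lower crate until it is completely inside, and then swing the crate's wooden door shut. Leave the steel bowl and the things in the top crate where they are.

Things in the scene. Friction and masses are not known exactly. Their poses are not given: they have to be found in the camera images.
- crates: Two slatted light-wood crates stacked as tiers, fixed to the counter. Origin: centre of the footprint, at counter height. x points from the open front into the crate, y along the front, z up. Lower crate: stands upside down, so the counter is its floor and there is no step. Front at x = -120 mm, back wall's inner face at 108; 166 wide outside, 142 inside; 68 high inside, top at 80.
- opening (a point): Middle of the lower crate's open front (142 mm wide), 34 mm above the counter; same axes as the crates. Its side walls (12 mm thick, 68 mm high) start at the front; its slatted roof starts 30 mm further in, so the first 30 mm are open above.
- upper_crate (a point): Centre of the upper crate's inner floor, 90 mm above the counter, 30 mm in +x from the crates' origin; same axes. The upper crate is set back 60 mm from the lower one's front: 180 mm in x, 190 mm in y, rim 163 mm above the counter. What it holds reaches 195 mm.
- door (a joint): Angle of the lower crate's door, rad: 0 shut, 1.57 straight out from the front, 2.2 the stop. Stays where left; under 1 N at its edge moves it. Flat wooden panel, no handle, 152 mm long, 12 mm thick, from 6 to 74 mm above the counter, on an upright hinge at the opening's +y end (crates' axes). Shut, it covers the opening, 2 mm in front of it. Push its outer face to turn it shut.
- door_hinge (a point): Point on the door's upright hinge axis, in the middle of its thickness, 40 mm above the counter; at x = -128, y = 80 mm in the crates' axes.
- door_edge (a point): Middle of the door's free edge, 153 mm from the hinge axis and 40 mm above the counter.
- filter: Grey pleated filter cartridge, a flat rectangular frame with pleats on top: 130 mm long (own x), 100 mm wide (own y), 48 mm high, about 0.25 kg, lying flat and loose on the counter. Origin: centre of its underside. It fits the opening lengthwise.
- bowl: Stainless steel bowl on the counter, a bystander: 116 mm across, 50 mm high. Origin: centre of its underside.
- dust_bin: Clear plastic dust bin, an open cup 80 mm across and 105 mm high, standing in the top crate, a bystander. Origin: centre of its underside.
- brush_roll: White brush roll 158 mm long with 44 mm square end blocks, lying in the top crate, a bystander. Origin: centre of its underside, own y along it.
Mind the look-alikes: they are no part of the job. What is shaped like the filter but green or purple is not meant.

How it is judged:
By the outcome, as a careful person would: the job done as asked, in the order asked, and still so for the second after the job is handed in, with the robot touching nothing.
It also fails if it takes over 72 s, if anything falls off the work surface, if the arm or the gripper's body presses on something with over 40 N, if the wrist force passes 120 N, or if a joint passes its speed limit or range.

## Working session

There is one attempt and no reset: what is moved stays moved. The work goes in short steps, Python scripts to look and compute and a tool call to move; the robot and the scene stay as the last step left them, time stands still between calls to the robot, and variables do not carry over. Pictures are saved under pics/ and viewed, at most 10 in all, crops included, and the job is handed in when it is done.

Besides the shell and the picture viewer there is one more tool, called after "Call:" in YAML: its name, and indented under it one key for each argument. send_rows: Moves the arm, as the interface text tells. Its arguments: {"type":"object","properties":{"targets":{"type":"string"},"newtons":{"type":"number"}},"required":["targets"]}

```bash
mkdir -p pics; python3 - <<'E'
from workcell import bot,camera,camera_model
import cv2,numpy as np
for n in("side","top"):
    cv2.imwrite(f"pics/{n}0.png",camera(n)); m=camera_model(n); print(n,np.round(m["K"],1).tolist(),np.round(m["pose"],3).tolist())
o=bot.get_obs(); print(o["time"],o["ee_pos"],o["tcp_rot"],bot.hold_point_z,o["opening"])
E
```

```text
side [[410.1, 0.0, 322.7], [0.0, 410.1, 189.2], [0.0, 0.0, 1.0]] [[0.93, 0.218, -0.296, 0.853], [0.367, -0.53, 0.764, -0.72], [0.01, -0.819, -0.573, 0.663], [0.0, 0.0, 0.0, 1.0]]
top [[440.3, 0.0, 315.1], [0.0, 440.3, 199.3], [0.0, 0.0, 1.0]] [[-0.029, -0.986, 0.162, 0.372], [-1.0, 0.027, -0.013, 0.065], [0.009, -0.163, -0.987, 1.213], [0.0, 0.0, 0.0, 1.0]]
0.1 [ 0.15236741 -0.52824928  0.23063319] [-1.79928611e+02  1.13137026e-03  1.60896360e+01] 0.0187 0.08548765684175978
```

View pics/top0.png

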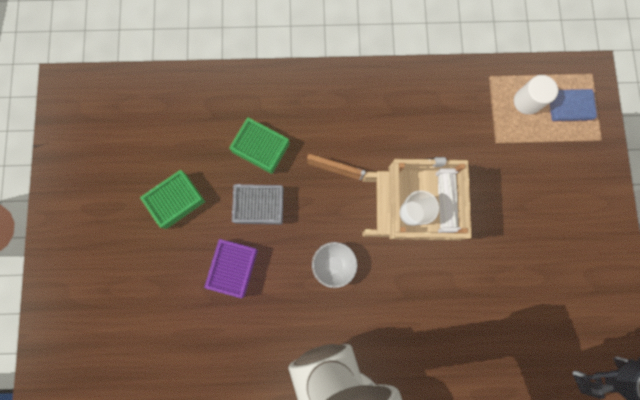

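View pics/side0.png

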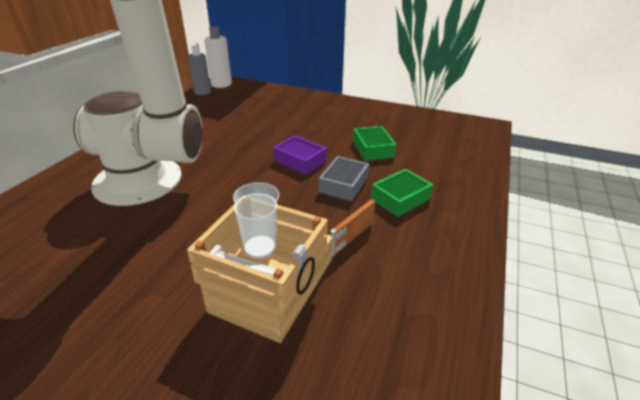

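The top view shows the crate at about (425,200), its front facing image left. The filter is at (258,203), roughly aligned with the opening, with the door standing open at (308,158)-(367,176) and the bowl at (334,265). Next I measure the filter and crate.

```bash
cat > h.py <<'E'
import cv2,numpy as np
from workcell import camera_model,camera
def ray(n,p,z):
    m=camera_model(n);T=np.array(m["pose"]);d=T[:3,:3]@np.linalg.solve(np.array(m["K"]),[p[0],p[1],1.]);o=T[:3,3]
    return (o+d*(z-o[2])/d[2])
def proj(n,P):
    m=camera_model(n);T=np.array(m["pose"]);c=T[:3,:3].T@(np.array(P)-T[:3,3]);u=np.array(m["K"])@c;return u[:2]/u[2]
def filt(im,box=(215,175,400,235)):
    x0,y0,x1,y1=box;hsv=cv2.cvtColor(im,cv2.COLOR_BGR2HSV);k=((hsv[...,1]<70)&(hsv[...,2]>70)).astype(np.uint8);w=np.zeros_like(k);w[y0:y1,x0:x1]=1;k=cv2.morphologyEx(k*w,cv2.MORPH_CLOSE,np.ones((5,5)))
    c=max(cv2.findContours(k,0,2)[0],key=cv2.contourArea);return cv2.boxPoints(cv2.minAreaRect(c))
E
python3 - <<'E'
from h import *
im=cv2.imread("pics/top0.png")
b=filt(im);print(b.round(1).tolist())
P=np.array([ray("top",p,.048) for p in b]);print(P.round(4).tolist(),P.mean(0),np.linalg.norm(np.diff(P,axis=0),axis=1))
cv2.imwrite("pics/crop0.png",cv2.resize(im[135:295,220:480],None,fx=3,fy=3,interpolation=2))
E
```

```text
[[230.60000610351562, 222.89999389648438], [231.89999389648438, 182.8000030517578], [284.1000061035156, 184.5], [282.79998779296875, 224.60000610351562]]
[[0.506, 0.2754, 0.048], [0.6144, 0.2721, 0.048], [0.6058, 0.1317, 0.048], [0.4975, 0.1372, 0.048]] [0.55593632 0.20410873 0.048     ] [0.1084845  0.14058692 0.10848516]
```

View pics/crop0.png

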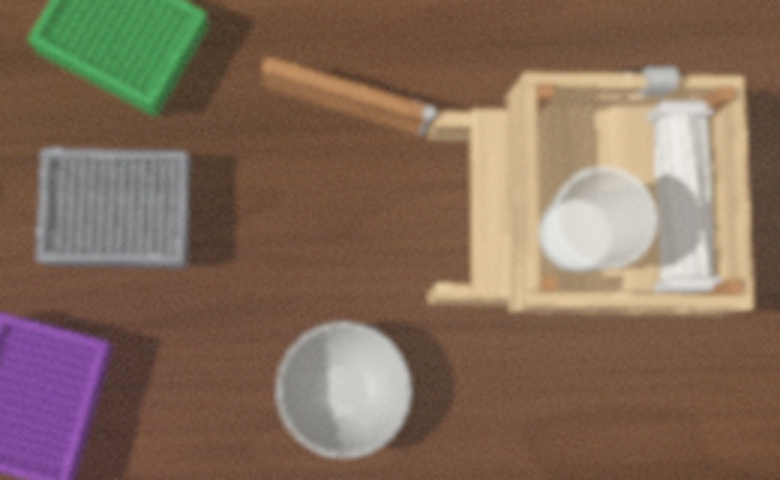

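The crop shows the filter corners at crop px (40,150), (188,150), (187,265) and (36,262). The crate wall tips are at (432,120) and (430,293), the roof's front edge runs along (470,108)-(470,302), and the door tip is at (265,62). The bowl is centred at (344,390).

```bash
python3 - <<'E'
from h import *
g=lambda u,v,z:ray("top",(220+u/3,135+v/3),z)
f=np.array([g(*p,.048) for p in[(40,150),(188,150),(187,265),(36,262)]])
print("filter",f.round(3).tolist(),f.mean(0),np.linalg.norm(np.diff(f,axis=0),axis=1))
d=f[0]+f[3]-f[1]-f[2];print("filter axis deg",np.degrees(np.arctan2(d[1],d[0])))
c=np.array([g(*p,.163) for p in[(525,73),(745,76),(752,308),(513,308)]])
print("upper",c.round(3).tolist(),c.mean(0),np.linalg.norm(np.diff(c,axis=0),axis=1))
print("roof front",g(470,108,.08),g(470,302,.08))
print("wall tips",g(430,113,.068),g(428,283,.068),g(428,304,.068))
print("door",g(265,58,.074),g(430,105,.074),"bowl",g(344,390,.05))
for t in [(525,73),(745,76),(752,308),(513,308)]:pass
E
```

```text
filter [[0.608, 0.268, 0.048], [0.605, 0.136, 0.048], [0.501, 0.138, 0.048], [0.507, 0.272, 0.048]] [0.55523118 0.20351201 0.048     ] [0.13269707 0.10373544 0.13356791]
filter axis deg 87.83408969407702
upper [[0.638, -0.148, 0.163], [0.631, -0.329, 0.163], [0.441, -0.318, 0.163], [0.446, -0.127, 0.163]] [ 0.53916543 -0.23054444  0.163     ] [0.18066593 0.19017362 0.19070356]
roof front [ 0.62901997 -0.11474609  0.08      ] [ 0.45856323 -0.10589318  0.08      ]
wall tips [ 0.62816579 -0.08085468  0.068     ] [ 0.47702505 -0.07200961  0.068     ] [ 0.45878799 -0.07115711  0.068     ]
door [0.68079611 0.06429848 0.074     ] [ 0.63405806 -0.08042903  0.074     ] bowl [0.38741231 0.00342323 0.05      ]
```

The filter and crate axes agree to within 1° and are about 3 mm apart sideways, so one straight push will do. First I move above and behind the filter with the fingers half open, to get a wide pusher.

Call:
send_rows:
  targets: "17 -20 0 -2 110; 50 -57 0 -6 110; 85 -96 0 -10 110; 120 -135 0 -14 110; 155 -174 0 -18 110; 190 -213 0 -22 110; 225 -252 0 -26 110; 260 -291 0 -30 110; 295 -330 0 -34 110; 330 -370 0 -38 110; 365 -410 0 -42 110; 400 -450 0 -46 110; 435 -489 0 -50 110; 470 -528 0 -54 110; 505 -568 0 -58 110; 540 -607 0 -62 110; 575 -646 0 -66 110; 605 -681 0 -69 110; 628 -706 0 -71.3 110; 628 -706 0 -71.3 110"

```text
time: 2.6
ee_pos: [0.5604, 0.3257, 0.2292]
tcp_rot: [-179.9, 0.1, 87.5]
wrist_force: [0.1, -0.1, 0.1]
opening: 0.0486
grasp_force: 0.0
```

Call:
send_rows:
  targets: "-10 0 20 0 110; -20 0 60 0 110; -20 0 105 0 110; -20 0 150 0 110; -20 0 185 0 110; -20 0 200 0 110; -20 0 207 0 110; -20 0 207 0 110"

```text
time: 3.6
ee_pos: [0.5596, 0.304, 0.0252]
tcp_rot: [179.9, -0.0, 87.4]
wrist_force: [0.4, -0.1, 1.0]
opening: 0.0491
grasp_force: 0.0
```

```bash
python3 - <<'E'
from h import *
cv2.imwrite("pics/s1.png",camera("side")[60:300,180:500].repeat(2,0).repeat(2,1))
E
```

```text
(no output)
```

View pics/s1.png

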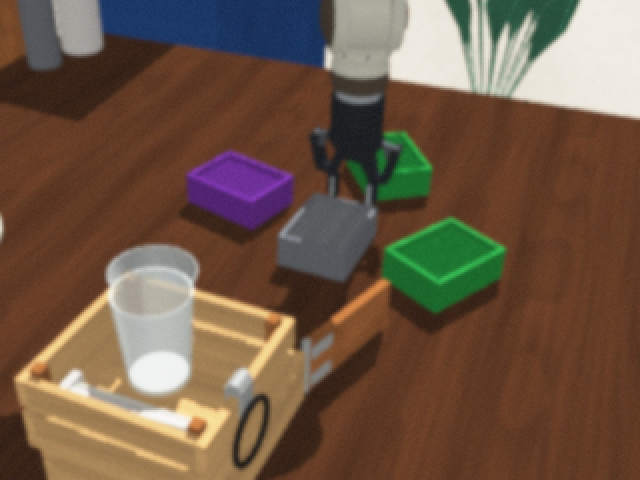

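The fingers stand behind the grey filter (crop px 330-375, 190), clear of the green box. Now the push.

Call:
send_rows:
  targets: "-8 0 0 0 110; -18 0 0 0 110; -28 0 0 0 110; -40 0 0 0 110; -54 0 0 0 110; -68 0 0 0 110; -82 0 0 0 110; -96 0 0 0 110; -110 0 0 0 110; -124 0 0 0 110; -138 0 0 0 110; -152 0 0 0 110; -166 0 0 0 110; -180 0 0 0 110; -194 0 0 0 110; -208 0 0 0 110; -220 0 0 0 110; -230 0 0 0 110; -230 0 0 0 110"

```text
time: 6.02
ee_pos: [0.5484, 0.073, 0.0239]
tcp_rot: [-180.0, 0.1, 87.3]
wrist_force: [-0.5, -0.1, 0.6]
opening: 0.0485
grasp_force: 0.0
```

```bash
python3 - <<'E'
from h import *
cv2.imwrite("pics/t2.png",cv2.resize(camera("top")[135:295,220:480],None,fx=3,fy=3,interpolation=2))
E
```

```text
(no output)
```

View pics/t2.png

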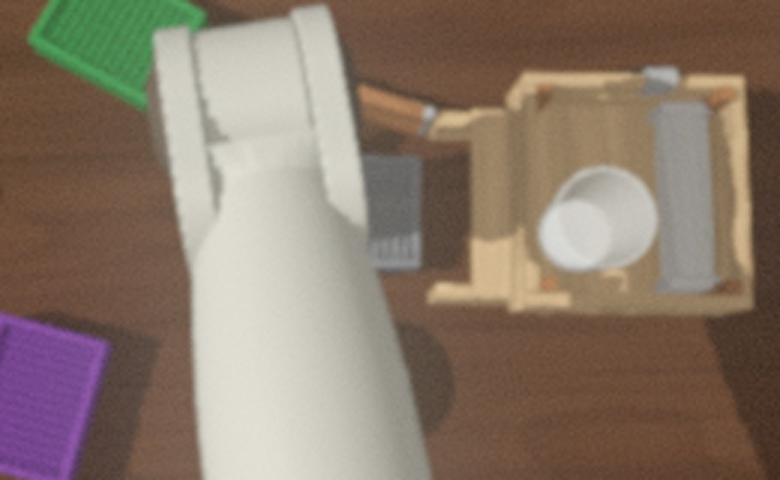

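The filter's leading edge is at crop u=421, v=155-270, centred between the walls (v=138-285) and straight. I push on and stop short of the end to check wrist clearance over the upper crate.

Call:
send_rows:
  targets: "-8 0 0 0 110; -18 0 0 0 110; -28 0 0 0 110; -38 0 0 0 110; -48 0 0 0 110; -58 0 0 0 110; -68 0 0 0 110; -78 0 0 0 110; -88 0 0 0 110; -98 0 0 0 110; -108 0 0 0 110; -118 0 0 0 110; -125 0 0 0 110; -130 0 0 0 110; -130 0 0 0 110"

```text
time: 7.95
ee_pos: [0.5429, -0.0561, 0.0244]
tcp_rot: [180.0, 0.0, 87.4]
wrist_force: [0.4, -0.1, 0.3]
opening: 0.0481
grasp_force: 0.0
```

```bash
python3 - <<'E'
from h import *
cv2.imwrite("pics/s3.png",cv2.resize(camera("side")[20:320,140:460],None,fx=2,fy=2,interpolation=2)[:600])
E
```

```text
(no output)
```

View pics/s3.png

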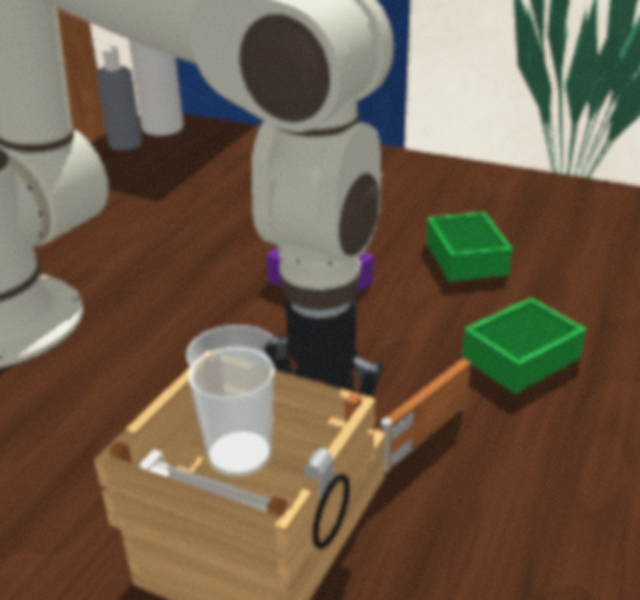

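The wrist housing is slim and stands clear in front of the upper crate; the gripper is at crop (320,340). I push the last 30 mm slowly.

Call:
send_rows:
  targets: "-4 0 0 0 110; -9 0 0 0 110; -14 0 0 0 110; -19 0 0 0 110; -24 0 0 0 110; -28 0 0 0 110; -31 0 0 0 110; -31 0 0 0 110"

```text
time: 9.0
ee_pos: [0.5414, -0.0871, 0.0242]
tcp_rot: [-180.0, 0.0, 87.4]
wrist_force: [-0.8, -0.5, 0.6]
opening: 0.0487
grasp_force: 0.0
```

Call:
send_rows:
  targets: "15 0 0 0 110; 40 0 0 0 110; 75 0 0 0 110; 105 0 0 0 110; 120 0 -10 0 110; 125 0 -50 0 160; 125 0 -90 0 200; 125 0 -120 0 255; 125 0 -130 0 255; 225 0 -130 0 255; 225 0 -130 0 255; 225 0 -130 0 255"

```text
time: 10.5
ee_pos: [0.5512, 0.1402, 0.1531]
tcp_rot: [-179.9, 0.0, 87.6]
wrist_force: [-0.3, 0.1, -0.2]
opening: -0.0001
grasp_force: 0.0
```

```bash
python3 - <<'E'
from h import *
cv2.imwrite("pics/t4.png",cv2.resize(camera("top")[135:295,220:480],None,fx=3,fy=3,interpolation=2))
E
```

```text
(no output)
```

View pics/t4.png

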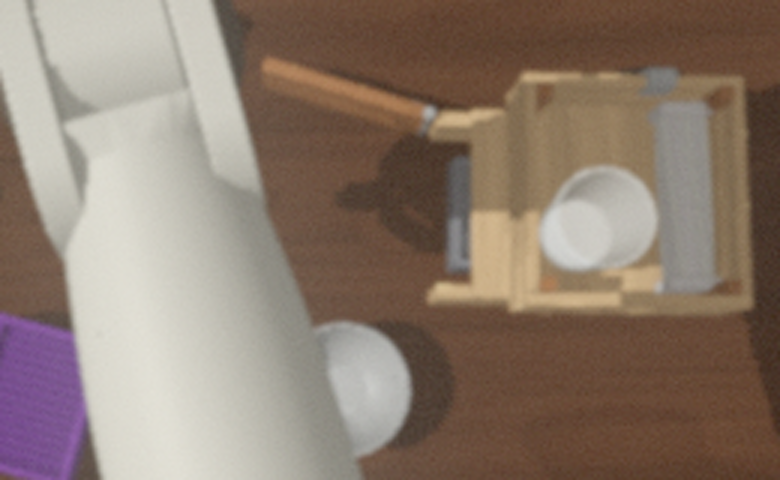

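The filter's rear edge is at crop u≈446, which gives Y≈-0.094. That is about 13 mm inside the front at Y≈-0.081, so it is completely in, and the door has not moved. Next I go to the door's outer side.

Call:
send_rows:
  targets: "-20 22 0 0 255; -55 58 0 0 255; -90 96 0 0 255; -120 130 0 0 255; -141 151 0 0 255; -141 151 0 0 255; -141 151 30 0 255; -141 151 70 0 255; -141 151 105 0 255; -141 151 118 0 255; -141 151 118 0 255"

```text
time: 11.92
ee_pos: [0.6954, -0.0095, 0.0361]
tcp_rot: [-179.9, 0.0, 87.4]
wrist_force: [0.5, -0.3, 0.4]
opening: -0.0001
grasp_force: 0.0
```

Call:
send_rows:
  targets: "7 -7 0 0 255; 12 -14 0 0 255; 17 -22 0 0 255; 20 -30 0 0 255; 23 -37 0 0 255; 26 -50 0 0 255; 27 -61 0 0 255; 27 -71 0 0 255; 25 -87 0 0 255; 20 -103 0 0 255; 12 -118 0 0 255; 2 -132 0 0 255; -10 -143 0 0 255; -18 -149 0 0 255; -25 -153 0 0 255; -31 -156 0 0 255; -36 -157 0 0 255; -36 -157 0 0 255"

```text
time: 14.18
ee_pos: [0.5377, -0.0387, 0.0362]
tcp_rot: [-180.0, 0.0, 87.4]
wrist_force: [0.5, 1.0, -0.2]
opening: 0.0001
grasp_force: 0.0
```

```bash
python3 - <<'E'
from h import *
a=cv2.resize(camera("side")[120:300,180:460],None,fx=2,fy=2,interpolation=2)
b=cv2.resize(camera("top")[135:295,240:480],None,fx=1.5,fy=1.5,interpolation=2)
w=np.zeros((600,560,3),np.uint8);w[:360]=a;w[360:,:360]=b
cv2.imwrite("pics/s5.png",w)
E
```

```text
(no output)
```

View pics/s5.png

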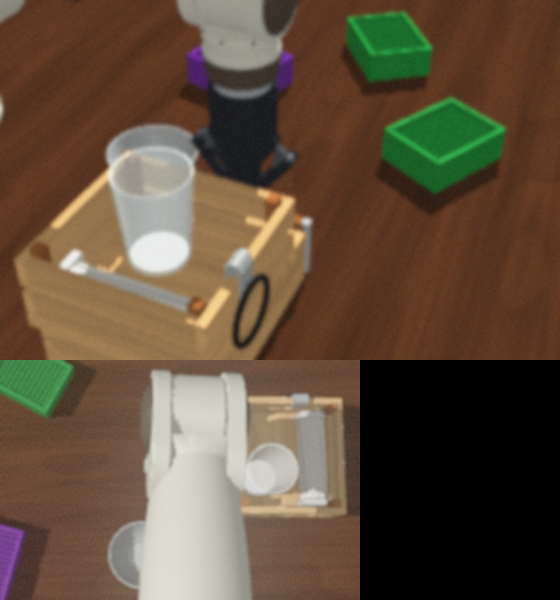

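The door has swung nearly shut (hinge at (300,230) in the side crop, no panel sticking out). I press the last bit gently.

Call:
send_rows:
  targets: "-3 0 0 0 255; -6 0 0 0 255; -9 0 0 0 255; -11 0 0 0 255; -13 0 0 0 255; -14 0 0 0 255; -15 0 0 0 255; -16 0 0 0 255; -16 0 0 0 255"

```text
time: 15.4
ee_pos: [0.5369, -0.0545, 0.0363]
tcp_rot: [180.0, 0.0, 87.4]
wrist_force: [0.0, -0.1, 0.0]
opening: 0.0004
grasp_force: 0.0
```

Call:
send_rows:
  targets: "-1 0 0 0 255; -2 0 0 0 255; -3 0 0 0 255; -4 0 0 0 255; -4 0 0 0 255"

```text
time: 16.02
ee_pos: [0.5368, -0.0559, 0.0364]
tcp_rot: [180.0, -0.3, 87.5]
wrist_force: [-0.0, 15.3, 2.0]
opening: 0.0004
grasp_force: 7.8
```

15 N of resistance at Y=-0.056, where the shut door was predicted to be. I back off and check.

Call:
send_rows:
  targets: "4 0 0 0 255; 20 0 0 0 255; 50 0 0 0 255; 80 0 0 0 255; 90 0 -40 0 255; 110 0 -90 0 255; 150 0 -130 0 255; 200 0 -150 0 255; 250 0 -150 0 255; 300 0 -150 0 255; 320 0 -150 0 255; 320 0 -150 0 255; 320 0 -150 0 255"

```text
time: 17.65
ee_pos: [0.5513, 0.2604, 0.1863]
tcp_rot: [-180.0, 0.0, 87.4]
wrist_force: [0.2, -1.0, -0.2]
opening: 0.0004
grasp_force: 0.0
```

```bash
python3 - <<'E'
from h import *
im=camera("top");cv2.imwrite("pics/t6.png",cv2.resize(im[135:295,220:480],None,fx=3,fy=3,interpolation=2))
E
```

```text
(no output)
```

View pics/t6.png

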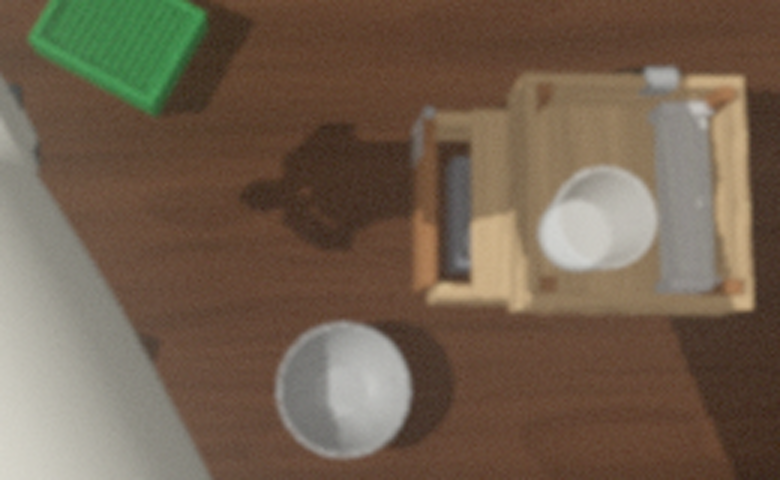

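The door lies flat across the front (u≈415-435, v=110-290). The filter is inside behind it, with its rear edge at u≈446, and the bowl and upper contents are unmoved. I hand the job in.

```bash
python3 -c "
from workcell import ticket
print(ticket.job_done())"
```

```text
the job is handed in; nothing more can be done
None
```

The grey filter is completely inside the lower crate (about 13 mm past the front), the door is shut, the bowl and the top-crate items are unmoved, and the job was handed in at about 18 s.

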